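# Set a candle log level on a crank-adjusted V-rest

### The job

Set up the round candle log on the V-rest for finishing: wind the hand crank until the jack's V notch is as high as the fixed one, and lay the log across both V notches, about centred, with its brass cups facing up, so that it sits level. Set the log down gently rather than dropping it, and leave the other things on the bench where they are.

Things in the scene. Friction and masses are not known exactly. Their poses are not given: they have to be found in the camera images.
- log: Loose birch log with grey-brown bark, 200 mm long, 48 mm diameter, 0.2 to 0.35 kg, with three brass candle cups (26 mm across, standing 3.5 mm proud) in a row along its top and a 14 mm wide flat foot strip under it. Origin at its middle, on its axis, 24.5 mm above the bench at the start. x: along its length; z: up, towards the cups. Both ends are alike, so it may lie either way round.
- baseboard: Fixed square wooden board, 220 x 220 x 18 mm, on which both V supports stand. Origin: centre of its underside, on the bench. x points to the far side, y along the line on which the log has to lie. That line is 55 mm to +x from the origin. The supports stand on it at y = -60 mm and y = +60 mm, and which is on which side varies.
- steady_v (a point): Fixed V support (wooden V block on a wooden post, no crank): the point on the axis of a log lying in its V, 110 mm above the bench. The V is a 90 degree notch, 26 mm thick along the log, open upwards; its lips are 62 mm apart and about 3 mm below this point; the block is 76 mm wide across the log.
- jack_v (a point): The same point of the jack's V block, an equal block that goes up and down on a green cast jack: 90 to 100 mm above the bench at the start, 125 mm at most. The log is level when this point is as high as steady_v.
- crank (a joint): Angle of the jack's hand crank, rad, 0 to 21; it grows as the crank turns clockwise seen from above, and the V rises 10 mm per full turn (0 is 90 mm, level is about 12.57). It starts between 0 and 6.3 and stays where it is left; it turns easily about a vertical axis that stands 120 mm to the baseboard's -x side of the jack's V. At 0 and after every full turn the arm points to -x of the baseboard.
- crank_grip (a point): Where to grip the crank: the middle of its upright dark wood handle (22 mm diameter, 46 mm tall, spins freely on its pin), 40 mm from the crank's axis and 100 mm above the bench. The handle stands from 72 to 118 mm above the bench; the steel arm below it ends at 72 mm.
- faceplate: Bystander: loose steel disc, 100 mm across, with a raised hub, 26 mm high. Origin: centre of its underside.
- glue: Bystander: loose white plastic bottle, 56 mm diameter, 130 mm tall. Origin: centre of its underside.
- wax: Bystander: loose grey metal tin of wax, 76 mm across, 52 mm high. Origin: centre of its underside.
- steady: The whole fixed V support. Origin: centre of its foot, on top of the baseboard (18 mm above the bench); axes as the baseboard's.
- jack: The whole jack with its V block and crank. Origin: under its V, on top of the baseboard (18 mm above the bench); axes as the baseboard's. Its green gearbox under the crank is 62 x 56 mm, its top 58 mm above the bench.
Not all that is in view belongs to the job. What is meant by the log is not blue, green or turquoise, and is the larger of those in its own colour.

How it is judged:
By the outcome, as a careful person would: the job done as asked, in the order asked, and still so for the second after the job is handed in, with the robot touching nothing.
It also fails if it takes over 64 s, if anything falls off the work surface, if the arm or the gripper's body presses on something with over 40 N, if the wrist force passes 120 N, or if a joint passes its speed limit or range.

### The arm

A 6-joint arm with a two-finger parallel gripper is mounted at the origin on the work surface. World frame = base frame: x ahead of the robot, y to its left, z up, the work surface at z = 0. Lengths are in m, angles in rad, forces in N, time in s.
With the tool pointing down it reaches from about 0.4 to 0.825 m from the base axis. Payload 7 kg.
Tool frame: the origin (TCP) lies at the very end of the fingers, on their centre line; the grasp point (between the pads) lies 19 mm behind it; x points along the fingers, y is the direction in which the jaws open and shut, and the axes are right-handed (so a half turn about x gives the same grasp; the last joint's range is limited). The gripper opens to 88 mm and grips with 3 to 60 N. Pads are 19 mm wide; open, the fingers measure 130 mm over their backs; the gripper's body (78 mm by 193 mm) begins 47 mm behind the grasp point.
Start: joints at [1.419, 0.359, 0.012, 0, -1.224, -0.288], TCP at [0.287, 0.611, 0.227] pointing down, gripper open.
Joint ranges: [-3.07, 3.07], [-1.43, 2.12], [-1.02, 1.25], [-3.03, 1.67], [-3.05, -0], [-3.03, 3.03]. Speed limits (rad/s): [2.39, 2.39, 3.01, 3.14, 3.14, 3.14].

### API

Orientations are given as [roll, pitch, yaw] about the fixed x, y, z axes, in that order (R = Rz(yaw) Ry(pitch) Rx(roll)).
In Python, from station import arm gives the robot as it stands.
- The arm moves only by the shell command python3 -m inch 'ROWS' [OPENING] [FORCE]. ROWS is text: rows parted by semicolons, each of 6 numbers parted by spaces: the shift along the world's x, y, z in units of 30 mm (1.0 is 30 mm), then the turn, a rotation vector about the world's x, y, z in units of 5 degrees (1.0 is 5 degrees). In form: dx dy dz wx wy wz; .... A call has 1 to 12 rows; each row shifts and turns the commanded pose from where the row before left it; what a row does not reach is not made up. A row lasts 1/8 s, in which the tool goes at most 62.5 mm and 10.7 degrees, less where a joint would pass 70% of its speed; a pose out of reach is approached as far as the arm can. A call is refused whole if a number of a shift passes 1 or a number of a turn 1, either way. A call with a gripper value outside its range is refused whole. OPENING is the opening, from 0 (shut) to 1 (fully open), set as the call begins (- or left out, the last holds). The fingers move at their own pace and stop on an object; FORCE is the grip in N (left out, the last holds). Time passes only in rows, so rows that do not move let the fingers close. It gives the time, the measured TCP pose, the force and the opening at its end, in the units of the state.
- arm.get_state(): the state, without advancing time (a new reading comes with each control period).
- arm.grab_frame(name): name is "scene" or "top"; returns a dict with "frame" (480x640x3 uint8, red, green, blue), "range_z" (480x640 float32, m along the optical axis (not along the pixel's ray), 0 where there is no reading), "mtx" (3x3 intrinsics, pixels), "dist_coeffs" ([k1, k2, p1, p2, k3] as OpenCV has them; the pictures are not rectified), "pose" (4x4, takes a point from camera to world coordinates). Camera axes: x right, y up, looking along -z (the intrinsics and any distortion apply to the point x, -y, -z); pixel columns grow to the right and rows downward; lengths in m; the calibration is good to about 2 mm. A picture is of the moment at which its call begins.
- arm.job_done(): hands the job in, once; it reports no verdict.
Trained networks look in a picture, given as the dict that the camera call returned (one of the last four; its "shot" number tells which), for a name from the list of things; names that differ only in an ending like _2 or _b are one class to them, and where a whole thing is asked for, a point or a joint stands for the part that bears it (a point fixed in the world has none). Each returns a list of dicts, best first, with "confidence" (0 to 1); they miss things now and then, are a little off and sometimes report something else, mostly with a low value. They report only what shows in the picture. A call takes as long as a camera call. They do not tell look-alikes from the thing itself.
- arm.search_frame(picture, target): "extent" ([centre column, centre row, width, height] as shares, 0 to 1, of the picture: columns of its width, rows of its height, round what is visible of it).
- arm.masks_of(picture, target): "mask" (480x640 bool, what is visible of it) and "extent" ([centre column, centre row, width, height] as shares, 0 to 1, of the picture: columns of its width, rows of its height, round what is visible of it).
- arm.place_of(picture, target): "position" ([column, row] as shares, 0 to 1, of the picture: columns of its width, rows of its height: a listed point, or the origin of a listed thing).
The state is a dict: "t": time; "q": joint angles; "qd": joint speeds; "joint_efforts": joint torques, N m; "eef_pos": TCP position; "ee_rot": TCP orientation; "force": force on the tool from outside, world axes, zero at the start; "moment": the same for the moment, N m; "width": finger opening in m.
Only numpy, scipy, OpenCV 4.12 (cv2) and the standard library are available. Lean on these libraries where they do the work, as an engineer would, in place of code of your own. Each camera call takes 0.05 s, during which the arm holds its last target. There are 200 camera calls.

## Working session

There is one attempt and no reset: what is moved stays moved. The work goes in short steps, Python scripts to look and compute and a shell command to move; the robot and the scene stay as the last step left them, time stands still between calls to the robot, and variables do not carry over. Pictures are saved under pics/ and viewed, about 8 in all and at most 12, crops included, and the job is handed in when it is done.

```bash
mkdir -p pics; cat > h.py <<'E'
import numpy as np, cv2
from station import arm
def ray(p,u,v):
    q=cv2.undistortPoints(np.array([[[u,v]]],float),np.array(p["mtx"]),np.array(p["dist_coeffs"]))[0,0]
    return np.array([q[0],-q[1],-1.0])
def at(p,u,v,z=None):
    """world point from depth, or on plane height z"""
    T=np.array(p["pose"]); r=ray(p,u,v)
    if z is None:
        d=p["range_z"][int(round(v)),int(round(u))]; return T[:3,:3]@(r*d)+T[:3,3]
    w=T[:3,:3]@r; s=(z-T[2,3])/w[2]; return T[:3,3]+s*w
def cloud(p,mask):
    vs,us=np.nonzero(mask&(p["range_z"]>0)); T=np.array(p["pose"])
    q=cv2.undistortPoints(np.stack([us,vs],1).astype(float)[:,None],np.array(p["mtx"]),np.array(p["dist_coeffs"]))[:,0]
    d=p["range_z"][vs,us][:,None]
    return (np.c_[q[:,0],-q[:,1],-np.ones(len(q))]*d)@T[:3,:3].T+T[:3,3]
def save(p,n): cv2.imwrite(f"pics/{n}.png",p["frame"][:,:,::-1])
E
python3 - <<'E'
from h import *
np.set_printoptions(precision=4,suppress=True)
print(arm.get_state())
for n in("scene","top"):
    p=arm.grab_frame(n); save(p,n+"0")
    print(n,p["pose"])
    for t in["log","baseboard","steady_v","jack_v","crank_grip","faceplate","glue","wax","steady","jack"]:
        for r in arm.place_of(p,t)[:3]:
            u,v=r["position"][0]*640,r["position"][1]*480
            z={"log":.0245,"baseboard":0,"steady_v":.11,"jack_v":.095,"crank_grip":.1,"steady":.018,"jack":.018}.get(t,0)
            print(t,round(r["confidence"],2),(round(u),round(v)),at(p,u,v,z))
E
```

```text
{'t': 0.0, 'q': array([ 1.4191,  0.3594,  0.0111, -0.0004, -1.2241, -0.2881]), 'qd': array([-0.0005, -0.0001, -0.0016,  0.0003,  0.0004,  0.0001]), 'joint_efforts': array([  0.0012, -58.2715,  29.3046,   6.9967,   0.007 ,  -0.0002]), 'eef_pos': array([0.2872, 0.6103, 0.2256]), 'ee_rot': array([ 1.6622,  1.5691, -1.9193]), 'force': array([-0.2888, -0.0732, -0.4106]), 'moment': array([-0.0369, -0.0082, -0.0392]), 'width': 0.08760036697242034}
scene [[-0.1868 -0.5261  0.8297  1.4948]
 [ 0.9823 -0.0903  0.164   0.1716]
 [-0.0114  0.8456  0.5337  0.7186]
 [ 0.      0.      0.      1.    ]]
log 0.86 (253, 182) [ 0.2376 -0.259   0.0245]
log 0.82 (189, 310) [ 0.769  -0.2325  0.0245]
log 0.73 (226, 247) [ 0.5491 -0.2316  0.0245]
baseboard 0.79 (402, 271) [0.5381 0.1663 0.    ]
steady_v 0.84 (426, 282) [0.7104 0.213  0.11  ]
steady_v 0.64 (433, 244) [0.5861 0.2231 0.11  ]
steady_v 0.21 (138, 291) [ 0.8282 -0.2945  0.11  ]
jack_v 0.82 (374, 251) [0.6067 0.1078 0.095 ]
jack_v 0.56 (369, 278) [0.6967 0.1076 0.095 ]
jack_v 0.26 (306, 335) [0.8649 0.0231 0.095 ]
crank_grip 0.64 (391, 215) [0.4705 0
[... 816 characters left out ...]
y_v 0.89 (207, 204) [0.5933 0.2226 0.11  ]
steady_v 0.59 (212, 210) [0.5796 0.2113 0.11  ]
jack_v 0.76 (267, 211) [0.5801 0.0969 0.095 ]
jack_v 0.62 (263, 203) [0.5968 0.1045 0.095 ]
crank_grip 0.62 (246, 265) [0.4641 0.1389 0.1   ]
crank_grip 0.31 (315, 137) [ 0.744  -0.0055  0.1   ]
faceplate 0.93 (314, 139) [ 0.7762 -0.0041  0.    ]
faceplate 0.16 (263, 204) [0.6186 0.1138 0.    ]
glue 0.72 (248, 265) [0.4781 0.1444 0.    ]
glue 0.61 (477, 169) [ 0.7021 -0.3841  0.    ]
wax 0.72 (149, 179) [0.6804 0.3781 0.    ]
steady 0.89 (207, 204) [0.6167 0.2393 0.018 ]
steady 0.59 (212, 210) [0.602  0.2271 0.018 ]
jack 0.76 (267, 211) [0.5987 0.1029 0.018 ]
jack 0.62 (263, 203) [0.6163 0.1109 0.018 ]
```

View pics/top0.png

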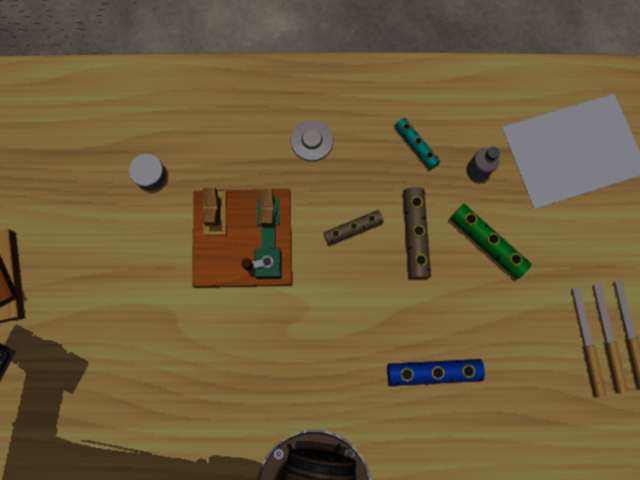

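View pics/scene0.png

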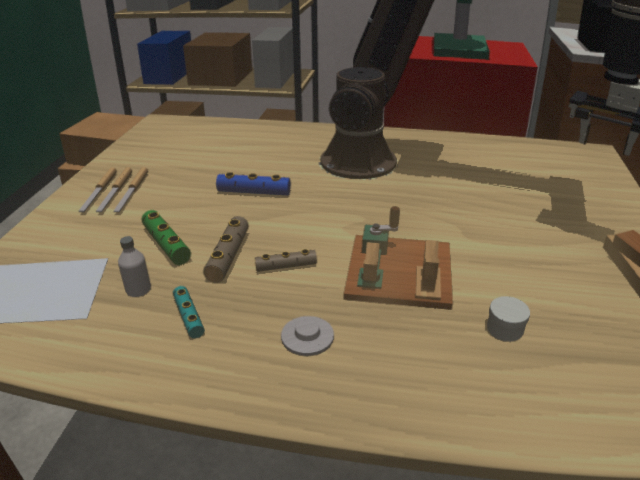

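The top view shows the target log (larger grey-brown) at about pixel (417,232). The board is at (242,239), with the jack's V at (267,210), the steady at (212,210), the crank hub at (267,262) and the handle at (247,264), pointing to +y. Next I refine these from the depth data.

```bash
cat > m.py <<'E'
from h import *
from scipy.spatial.transform import Rotation as R
np.set_printoptions(precision=4,suppress=True)
def rect(c,n):
    r=cv2.minAreaRect((c[:,:2]*1000).astype(np.float32)); print(n,len(c),np.round(r,1) if 0 else r)
s=arm.get_state(); M=R.from_euler("xyz",s["ee_rot"]).as_matrix(); print("tool x,y",M[:,0],M[:,1],s["eef_pos"])
for n in("top","scene"):
    p=arm.grab_frame(n); c=cloud(p,np.ones((480,640),bool))
    b=c[(c[:,0]>.38)&(c[:,0]<.72)&(c[:,1]>.0)&(c[:,1]<.32)&(c[:,2]>-.01)]
    print(n,"bench z",np.median(b[b[:,2]<.008][:,2]),"board z",np.median(b[(b[:,2]>.012)&(b[:,2]<.024)][:,2]))
    rect(b[(b[:,2]>.011)&(b[:,2]<.024)],"board")
    h=b[(b[:,2]>.085)&(b[:,0]<.53)]; rect(h,"handle"); print("handle top",np.percentile(h[:,2],95), h[h[:,2]>.11].mean(0))
    a=b[(b[:,2]>.06)&(b[:,2]<.085)&(b[:,0]<.53)]; rect(a,"arm"); print(a.mean(0))
    for k,(lo,hi) in{"jack":(.05,.155),"steady":(.165,.3)}.items():
        v=b[(b[:,2]>.07)&(b[:,0]>.54)&(b[:,1]>lo)&(b[:,1]<hi)]; rect(v,k); print(k,"top z",np.percentile(v[:,2],[90,98]))
    l=c[(c[:,0]>.42)&(c[:,0]<.68)&(c[:,1]>-.31)&(c[:,1]<-.17)&(c[:,2]>.025)&(c[:,2]<.07)]
    m=[r for r in arm.masks_of(p,"log") if abs(r["extent"][0]*640-(417 if n=="top" else 226))<15]
    if m: l=cloud(p,m[0]["mask"]); l=l[l[:,2]>.02]
    rect(l,"log")
E
python3 m.py
```

```text
tool x,y [-0. -0. -1.] [-0.4257 -0.9048  0.    ] [0.2874 0.6107 0.2265]
top bench z 0.00037693952195216873 board z 0.01846637447920574
board 6576 ((540.534423828125, 159.42945861816406), (219.65760803222656, 221.66505432128906), 1.0585488080978394)
handle 107 ((466.0533142089844, 135.5005645751953), (19.694385528564453, 20.32650375366211), 85.82696533203125)
handle top 0.12284806610190419 [0.4662 0.1356 0.1183]
arm 364 ((477.1084899902344, 104.5128402709961), (69.91812896728516, 58.757572174072266), 89.95466613769531)
[0.4749 0.1009 0.067 ]
jack 326 ((595.8580322265625, 99.79066467285156), (76.15249633789062, 26.334917068481445), 1.1817659139633179)
jack top z [0.089  0.0918]
steady 515 ((592.9152221679688, 220.2035369873047), (78.24650573730469, 28.010059356689453), 0.7699770331382751)
steady top z [0.1055 0.1083]
log 665 ((757.2456665039062, -241.6792755126953), (131.99017333984375, 30.627296447753906), 35.686119079589844)
scene bench z -0.0025775387251341098 board z 0.015386369447223047
board 4661 ((540.3685913085938, 160.2521514892578), (226.23599243164062, 221.30157470703125), 1.3013170957565308)
handle 151 ((467.4855651855469, 137.7764434814453), (20.5283260345459, 21.341861724853516), 80.56936645507812)
handle top 0.11706438963078653 [0.4693 0.1381 0.1146]
arm 217 ((475.5501403808594, 117.59754943847656), (23.026344299316406, 62.07846450805664), 11.908961296081543)
[0.4767 0.1173 0.0699]
jack 262 ((600.6961059570312, 101.2823257446289), (75.52680969238281, 26.08361053466797), 1.2835774421691895)
jack top z [0.0853 0.087 ]
steady 435 ((596.6658325195312, 221.6614990234375), (78.01081085205078, 24.850589752197266), 1.3575729131698608)
steady top z [0.102  0.1042]
log 1277 ((547.21142578125, -226.79513549804688), (206.4871368408203, 47.795494079589844), 0.6388315558433533)
```

```bash
python3 -m inch '.37 -.99 -.14 0 0 -.8;.37 -.99 -.14 0 0 -.8;.37 -.99 -.14 0 0 -.8;.37 -.99 -.14 0 0 -.8;.37 -.99 -.14 0 0 -.8;.37 -.99 -.14 0 0 -.8;.37 -.99 -.14 0 0 -.8;.37 -.99 -.14 0 0 -.8' 1 20
python3 -m inch '.37 -.99 -.14 0 0 -.8;.37 -.99 -.14 0 0 -.8;.37 -.99 -.14 0 0 -.8;.37 -.99 -.14 0 0 -.8;.37 -.99 -.14 0 0 -.8;.37 -.99 -.14 0 0 -.8;.37 -.99 -.14 0 0 -.8;.37 -.99 -.14 0 0 -.8;0 0 0 0 0 0;0 0 0 0 0 0'
cat > look.py <<'E'
import sys
from h import *
from scipy.spatial.transform import Rotation as R
np.set_printoptions(precision=4,suppress=True)
s=arm.get_state(); M=R.from_euler("xyz",s["ee_rot"]).as_matrix(); print("t",s["t"],"tool x,y",M[:,0],M[:,1],s["eef_pos"],s["q"],s["force"],s["width"])
p=arm.grab_frame(sys.argv[1]); a=[int(x) for x in sys.argv[3:7]]
f=p["frame"][a[1]:a[3],a[0]:a[2],::-1]; k=600/(max(f.shape)); cv2.imwrite(f"pics/{sys.argv[2]}.png",cv2.resize(f,None,fx=k,fy=k))
E
python3 look.py scene s1 330 130 480 310
```

```text
t: 2.3
eef_pos: [0.3765, 0.3722, 0.1931]
ee_rot: [-1.138, 1.57, 1.003]
force: [0.5, 0.1, 0.2]
width: 0.0873
t: 3.55
eef_pos: [0.4652, 0.1357, 0.1596]
ee_rot: [-0.988, 1.57, 0.597]
force: [0.5, 0.8, -0.2]
width: 0.0876
t 3.55 tool x,y [ 0.0005  0.0003 -1.    ] [-0.9999 -0.0142 -0.0005] [0.4652 0.1357 0.1596] [ 0.6909  0.1011 -0.4935  0.0001 -0.9756 -0.6767] [ 0.5469  0.7971 -0.1741] 0.08762938439534725
```

View pics/s1.png

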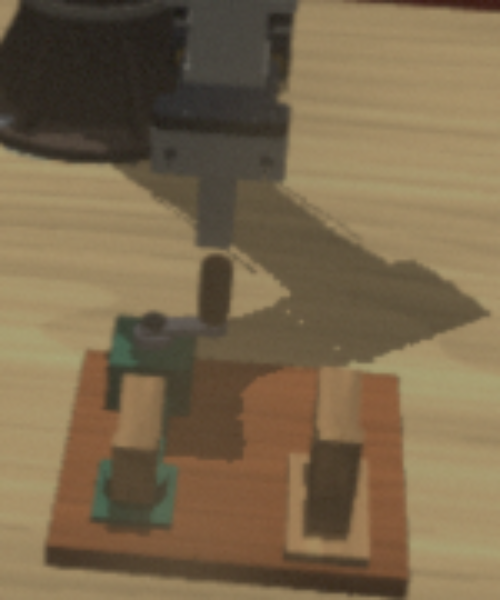

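The gripper is straight above the handle, at crop (215,285). Next it goes down and closes.

```bash
python3 -m inch '.05 .02 -.8 0 0 0;0 0 -.8 0 0 0;0 0 -.85 0 0 0;0 0 0 0 0 0;0 0 0 0 0 0' 1
python3 -m inch '0 0 0 0 0 0;0 0 0 0 0 0;0 0 0 0 0 0;0 0 0 0 0 0;0 0 0 0 0 0;0 0 0 0 0 0' .1 20
python3 - <<'E'
import numpy as np
# crank rows: axis, start handle angle (world, deg), clockwise steps
ax=np.array([.4767,.0987]); a0=104.3; a1=181.2-720; n=44
th=np.radians(np.linspace(a0,a1,n+1)); P=ax+.04*np.c_[np.cos(th),np.sin(th)]
d=np.diff(P,axis=0)/.03
for i in range(0,n,11): print("; ".join("%.2f %.2f 0 0 0 0"%tuple(r) for r in d[i:i+11]))
print(P[0],P[-1])
E
```

```text
t: 4.22
eef_pos: [0.467, 0.1369, 0.0868]
ee_rot: [-1.268, 1.57, 0.318]
force: [1.8, 0.2, 0.0]
width: 0.0877
t: 4.97
eef_pos: [0.4665, 0.1361, 0.0858]
ee_rot: [2.254, 1.571, -2.444]
force: [0.6, 0.6, -1.7]
width: 0.0327
0.34 0.04 0 0 0 0; 0.34 -0.05 0 0 0 0; 0.31 -0.13 0 0 0 0; 0.27 -0.20 0 0 0 0; 0.21 -0.27 0 0 0 0; 0.14 -0.31 0 0 0 0; 0.05 -0.33 0 0 0 0; -0.03 -0.34 0 0 0 0; -0.12 -0.32 0 0 0 0; -0.19 -0.28 0 0 0 0; -0.26 -0.22 0 0 0 0
-0.30 -0.15 0 0 0 0; -0.33 -0.07 0 0 0 0; -0.34 0.02 0 0 0 0; -0.32 0.10 0 0 0 0; -0.29 0.18 0 0 0 0; -0.23 0.25 0 0 0 0; -0.16 0.30 0 0 0 0; -0.08 0.33 0 0 0 0; 0.00 0.34 0 0 0 0; 0.09 0.33 0 0 0 0; 0.17 0.29 0 0 0 0
0.24 0.24 0 0 0 0; 0.29 0.17 0 0 0 0; 0.33 0.09 0 0 0 0; 0.34 0.01 0 0 0 0; 0.33 -0.08 0 0 0 0; 0.30 -0.16 0 0 0 0; 0.25 -0.23 0 0 0 0; 0.19 -0.28 0 0 0 0; 0.11 -0.32 0 0 0 0; 0.02 -0.34 0 0 0 0; -0.06 -0.33 0 0 0 0
-0.15 -0.31 0 0 0 0; -0.22 -0.26 0 0 0 0; -0.28 -0.20 0 0 0 0; -0.32 -0.12 0 0 0 0; -0.34 -0.04 0 0 0 0; -0.34 0.05 0 0 0 0; -0.31 0.13 0 0 0 0; -0.27 0.21 0 0 0 0; -0.21 0.27 0 0 0 0; -0.13 0.31 0 0 0 0; -0.05 0.34 0 0 0 0
[0.46682004 0.13746063] [0.43670877 0.0978623 ]
```

```bash
python3 -m inch '0 0 0 0 0 0;0 0 0 0 0 0;0 0 0 0 0 0'
python3 -m inch '0.34 0.04 0 0 0 0; 0.34 -0.05 0 0 0 0; 0.31 -0.13 0 0 0 0; 0.27 -0.20 0 0 0 0; 0.21 -0.27 0 0 0 0; 0.14 -0.31 0 0 0 0'
```

```text
t: 5.35
eef_pos: [0.4664, 0.1361, 0.0858]
ee_rot: [1.74, 1.571, -2.959]
force: [-1.2, -0.1, 0.6]
width: 0.0215
t: 6.1
eef_pos: [0.5142, 0.1074, 0.0856]
ee_rot: [1.915, 1.569, -2.784]
force: [-8.3, -1.1, 7.4]
width: 0.0215
```

```bash
python3 -m inch '0.05 -0.33 0 0 0 0; -0.03 -0.34 0 0 0 0; -0.12 -0.32 0 0 0 0; -0.19 -0.28 0 0 0 0; -0.26 -0.22 0 0 0 0; -0.30 -0.15 0 0 0 0; -0.33 -0.07 0 0 0 0; -0.34 0.02 0 0 0 0; -0.32 0.10 0 0 0 0; -0.29 0.18 0 0 0 0; -0.23 0.25 0 0 0 0'
python3 -m inch '-0.16 0.30 0 0 0 0; -0.08 0.33 0 0 0 0; 0.00 0.34 0 0 0 0; 0.09 0.33 0 0 0 0; 0.17 0.29 0 0 0 0;0.24 0.24 0 0 0 0; 0.29 0.17 0 0 0 0; 0.33 0.09 0 0 0 0; 0.34 0.01 0 0 0 0; 0.33 -0.08 0 0 0 0; 0.30 -0.16 0 0 0 0; 0.25 -0.23 0 0 0 0'
python3 -m inch '0.19 -0.28 0 0 0 0; 0.11 -0.32 0 0 0 0; 0.02 -0.34 0 0 0 0; -0.06 -0.33 0 0 0 0;-0.15 -0.31 0 0 0 0; -0.22 -0.26 0 0 0 0; -0.28 -0.20 0 0 0 0; -0.32 -0.12 0 0 0 0; -0.34 -0.04 0 0 0 0; -0.34 0.05 0 0 0 0'
python3 -m inch '-0.31 0.13 0 0 0 0; -0.27 0.21 0 0 0 0; -0.21 0.27 0 0 0 0; -0.13 0.31 0 0 0 0; -0.05 0.34 0 0 0 0;0 0 0 0 0 0;0 0 0 0 0 0;0 0 0 0 0 0'
```

```text
t: 7.48
eef_pos: [0.4429, 0.0737, 0.0858]
ee_rot: [2.224, 1.57, -2.474]
force: [-0.1, -1.9, -1.2]
width: 0.0208
t: 8.98
eef_pos: [0.5071, 0.1217, 0.0858]
ee_rot: [2.124, 1.57, -2.575]
force: [-5.6, -2.9, 3.2]
width: 0.0218
t: 10.22
eef_pos: [0.4653, 0.0582, 0.0859]
ee_rot: [-1.184, 1.57, 0.401]
force: [3.5, 4.6, -6.1]
width: 0.0213
t: 11.22
eef_pos: [0.4354, 0.0961, 0.0858]
ee_rot: [1.822, 1.569, -2.876]
force: [-6.8, 0.4, 2.5]
width: 0.0211
```

```bash
python3 -m inch '.04 .06 0 0 0 0;0 0 0 0 0 0;0 0 0 0 0 0'
python3 -m inch '0 0 0 0 0 0;0 0 0 0 0 0;0 0 0 0 0 0;0 0 0 0 0 0;0 0 0 0 0 0' .6
python3 -m inch '0 0 1 0 0 0;0 0 1 0 0 0;0 0 1 0 0 0;.8 -1 .8 0 0 -1;.8 -1 0 0 0 -1;.8 -1 0 0 0 -1;0 -1 0 0 0 -1;0 -1 0 0 0 -1;0 -1 0 0 0 -1;0 -1 0 0 0 -1' 1
python3 m.py; python3 look.py top t1 170 140 490 380
```

```text
t: 11.6
eef_pos: [0.4355, 0.0971, 0.0857]
ee_rot: [1.983, 1.567, -2.716]
force: [-9.8, 0.4, 8.4]
width: 0.0214
t: 12.22
eef_pos: [0.4375, 0.0978, 0.0859]
ee_rot: [-1.427, 1.571, 0.158]
force: [-0.6, 1.4, -0.3]
width: 0.0524
t: 13.48
eef_pos: [0.5093, -0.1133, 0.1998]
ee_rot: [2.369, 1.571, -2.943]
force: [0.7, -0.1, -0.3]
width: 0.0878
tool x,y [-0.0001 -0.     -1.    ] [-0.8254  0.5645  0.0001] [ 0.5093 -0.1133  0.1998]
top bench z 0.00025945235787938614 board z 0.018506050927364126
board 1663 ((538.3253173828125, 234.05075073242188), (219.08810424804688, 72.43194580078125), 1.9749810695648193)
handle 10562 ((454.9169921875, 73.45362854003906), (149.749755859375, 145.39329528808594), 0.009339113719761372)
handle top 0.6778062803453053 [0.4546 0.0665 0.6358]
arm 0 ((0.0, 0.0), (0.0, 0.0), 0.0)
[nan nan nan]
jack 0 ((0.0, 0.0), (0.0, 0.0), 0.0)
t 13.525 tool x,y [-0.0008 -0.0007 -1.    ] [-0.8227  0.5685  0.0002] [ 0.509  -0.1154  0.1997] [ 0.1537  0.1274 -0.362   0.0006 -1.0823 -0.7587] [-0.4517 -2.9424  0.621 ] 0.08776959142500974m.py:13: RuntimeWarning: Mean of empty slice.
  a=b[(b[:,2]>.06)&(b[:,2]<.085)&(b[:,0]<.53)]; rect(a,"arm"); print(a.mean(0))
  ret = um.true_divide(
Traceback (most recent call last):
  File "m.py", line 15, in <module>
    v=b[(b[:,2]>.07)&(b[:,0]>.54)&(b[:,1]>lo)&(b[:,1]<hi)]; rect(v,k); print(k,"top z",np.percentile(v[:,2],[90,98]))
                                                                                       ~~~~~~~~~~~~~^^^^^^^^^^^^^^^^
IndexError: index -1 is out of bounds for axis 0 with size 0
```

View pics/t1.png

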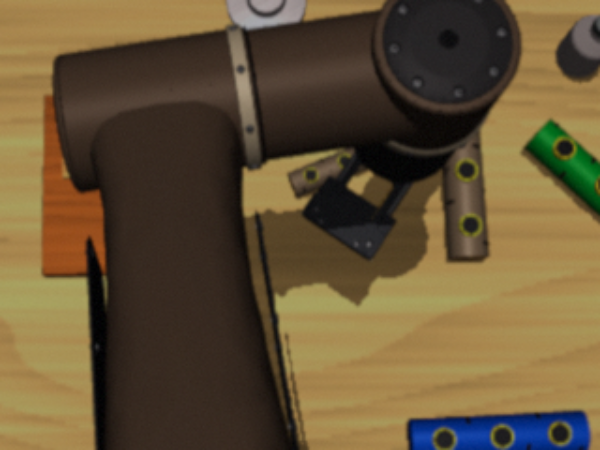

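The arm hides the jack in this view. I'll measure the heights and the log from the scene camera, and take the cups from the first top picture.

```bash
python3 - <<'E'
from h import *
np.set_printoptions(precision=4,suppress=True)
def cups(img,p,box,k=3):
    h=cv2.cvtColor(img,cv2.COLOR_BGR2HSV); m=cv2.inRange(h,(20,120,90),(36,255,255)); q=np.zeros_like(m); q[box[1]:box[3],box[0]:box[2]]=m[box[1]:box[3],box[0]:box[2]]
    q=cv2.morphologyEx(q,cv2.MORPH_CLOSE,np.ones((5,5)))
    n,l,st,ce=cv2.connectedComponentsWithStats(q)
    for i in range(1,n):
        if st[i,4]>15: print("cup",st[i],ce[i],at(p,*ce[i],.052))
pt=arm.grab_frame("top"); cups(cv2.imread("pics/top0.png"),pt,(400,185,435,280))
p=arm.grab_frame("scene"); cups(cv2.imread("pics/scene0.png"),p,(203,212,252,280)); save(p,"s2")
c=cloud(p,np.ones((480,640),bool)); 
for k,(lo,hi) in{"jack":(.07,.14),"steady":(.19,.26)}.items():
    v=c[(c[:,2]>.07)&(c[:,2]<.14)&(c[:,0]>.54)&(c[:,0]<.66)&(c[:,1]>lo)&(c[:,1]<hi)]; print(k,len(v),v.mean(0),np.percentile(v[:,2],[90,98]))
h=c[(c[:,2]>.1)&(c[:,2]<.125)&(c[:,0]>.4)&(c[:,0]<.53)&(c[:,1]>.04)&(c[:,1]<.16)]; print("handle",len(h),h.mean(0))
l=c[(c[:,0]>.42)&(c[:,0]<.67)&(c[:,1]>-.29)&(c[:,1]<-.18)&(c[:,2]>.015)&(c[:,2]<.06)]
print(cv2.minAreaRect((l[:,:2]*1000).astype(np.float32)))
E
```

```text
cup [400 198   5  49 196] [401.7041 224.5153] [ 0.5591 -0.1954  0.052 ]
cup [420 198  15  49 408] [429.9314 219.2083] [ 0.5708 -0.258   0.052 ]
cup [400 256   7   3  17] [402.7059 256.8824] [ 0.4874 -0.1952  0.052 ]
cup [229 221  11   5  21] [233.4762 223.4762] [ 0.4915 -0.2292  0.052 ]
cup [221 236  11   5  20] [226.45 238.45] [ 0.5542 -0.2248  0.052 ]
cup [211 251  12   7  30] [217.8667 254.7   ] [ 0.6171 -0.2226  0.052 ]
jack 449 [0.6041 0.1016 0.0902] [0.1014 0.1044]
steady 438 [0.6016 0.2213 0.0901] [0.1019 0.1039]
handle 85 [0.4416 0.0992 0.1106]
((545.8919677734375, -228.4362335205078), (209.58145141601562, 48.680484771728516), 1.352530598640442)
```

View pics/s2.png

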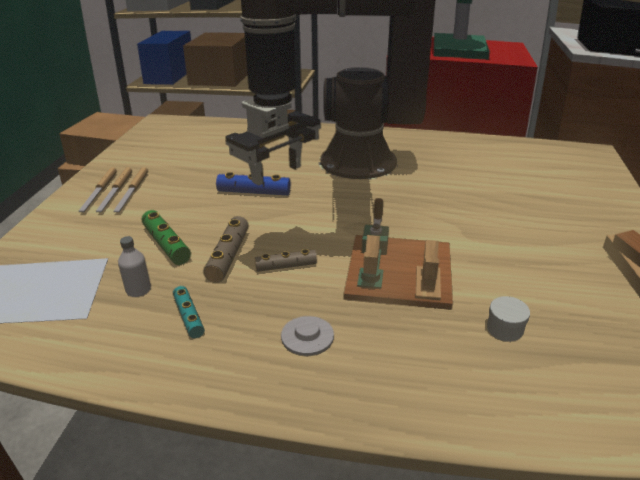

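The scene view shows both V blocks equally high at (372,245) and (431,250), and the crank pointing to -x. The log axis is near (0.548,-0.231), yaw about 2.5°. Next I move above it.

```bash
python3 -m inch '.12 -.35 -.2 0 0 -.97;.12 -.35 -.2 0 0 -.97;.12 -.35 -.2 0 0 -.97;.12 -.35 -.2 0 0 -.97;.12 -.35 -.2 0 0 -.97;.12 -.35 -.2 0 0 -.97;.12 -.35 -.2 0 0 -.97;.12 -.35 -.2 0 0 -.97;.12 -.35 -.2 0 0 -.97;.12 -.35 -.2 0 0 -.97;.12 -.35 -.2 0 0 -.97;0 0 0 0 0 0'
python3 look.py scene s3 140 120 320 300
python3 - <<'E'
from h import *
np.set_printoptions(precision=4,suppress=True)
T=np.array(arm.grab_frame("top")["pose"]); p=arm.grab_frame("top")
for u,v in((416,202),(420,231),(422,260)): print(at(p,u,v,.052))
E
```

```text
t: 15.18
eef_pos: [0.549, -0.2273, 0.1332]
ee_rot: [2.947, 1.57, 2.991]
force: [-0.9, 1.1, -0.1]
width: 0.0876
t 15.175 tool x,y [-0.0011  0.0002 -1.    ] [-0.044   0.999   0.0002] [ 0.549  -0.2273  0.1332] [-0.064   0.3039 -0.2955 -0.0001 -0.9725 -1.4627] [-0.8903  1.054  -0.0703] 0.08755148986475787
[ 0.6098 -0.2288  0.052 ]
[ 0.5445 -0.235   0.052 ]
[ 0.4804 -0.2369  0.052 ]
```

View pics/s3.png

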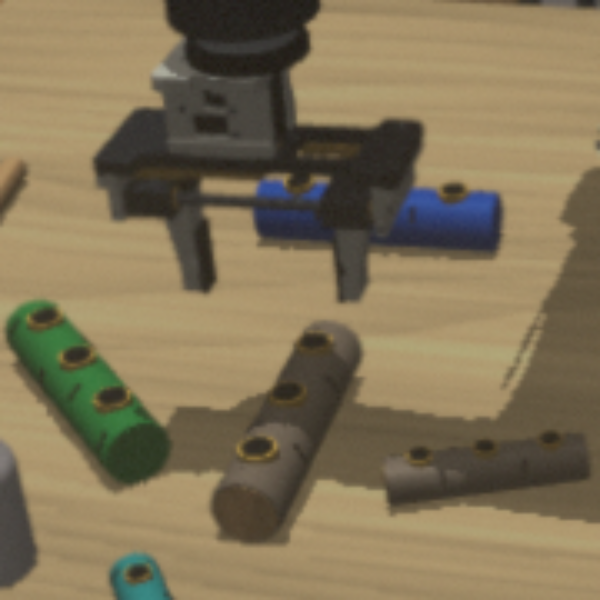

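The log is squarely under the open fingers, at crop (285,430). Next I go down and grip.

```bash
python3 -m inch '-.05 -.15 -.9 0 0 .1;0 0 -.9 0 0 0;0 0 -.9 0 0 0;0 0 -.8 0 0 0;0 0 -.5 0 0 0;0 0 -.2 0 0 0;0 0 0 0 0 0'
python3 -m inch '0 0 0 0 0 0;0 0 0 0 0 0;0 0 0 0 0 0;0 0 0 0 0 0;0 0 0 0 0 0;0 0 0 0 0 0' .2 30
```

```text
t: 16.2
eef_pos: [0.5477, -0.2322, 0.0081]
ee_rot: [-0.761, 1.571, -0.709]
force: [-0.2, 0.1, 0.6]
width: 0.0876
t: 16.95
eef_pos: [0.5475, -0.2321, 0.008]
ee_rot: [0.764, 1.571, 0.815]
force: [-0.7, 2.4, 1.7]
width: 0.0475
```

```bash
python3 -m inch '0 0 .3 0 0 0;0 0 .7 0 0 0;0 0 1 0 0 0;0 0 1 0 0 0;0 0 1 0 0 0;0 0 1 0 0 0;0 0 0 0 0 0'
python3 look.py scene s4 140 120 320 300
```

```text
t: 17.82
eef_pos: [0.5488, -0.2327, 0.1608]
ee_rot: [-0.243, 1.566, -0.192]
force: [0.6, 0.2, -2.4]
width: 0.0475
t 17.825 tool x,y [ 0.0048 -0.0009 -1.    ] [-0.0517  0.9987 -0.0012] [ 0.5488 -0.2327  0.1608] [-0.073   0.2778 -0.2629  0.0007 -1.0253 -1.4464] [ 0.6415  0.199  -2.3913] 0.047485221252975204
```

View pics/s4.png

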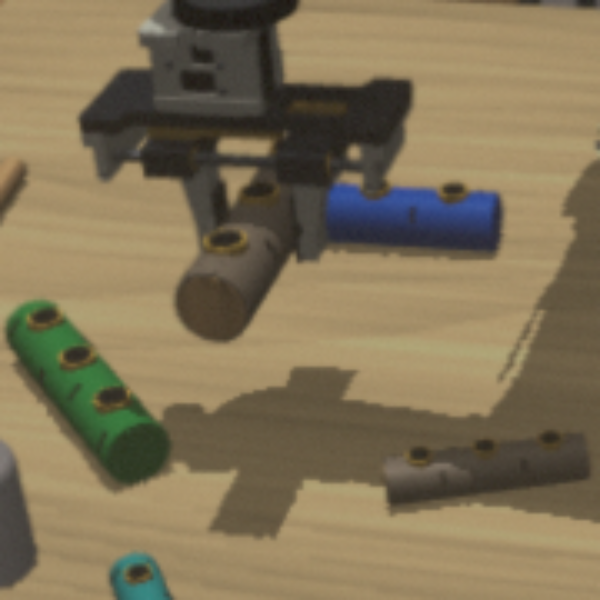

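The log hangs level with its cups up, at crop (240,255). Next I carry it over the rest, turning +88°.

```bash
python3 -m inch '.09 .73 0 0 0 .98;.09 .73 0 0 0 .98;.09 .73 0 0 0 .98;.09 .73 0 0 0 .98;.09 .73 0 0 0 .98;.09 .73 0 0 0 .98;.08 .73 0 0 0 .98;.08 .73 0 0 0 .98;.08 .73 0 0 0 .98'
python3 -m inch '.09 .73 0 0 0 .98;.09 .73 0 0 0 .98;.09 .73 0 0 0 .98;.09 .73 0 0 0 .98;.09 .73 0 0 0 .98;.09 .73 0 0 0 .98;.08 .73 0 0 0 .98;.08 .73 0 0 0 .98;.08 .73 0 0 0 .98;0 0 0 0 0 0;0 0 0 0 0 0'
cat > held.py <<'E'
from h import *
np.set_printoptions(precision=4,suppress=True)
import sys
p=arm.grab_frame("scene"); save(p,sys.argv[1]); zlo,zhi=map(float,sys.argv[2:4])
c=cloud(p,np.ones((480,640),bool)); l=c[(c[:,0]>.57)&(c[:,0]<.64)&(c[:,1]>.03)&(c[:,1]<.3)&(c[:,2]>zlo)&(c[:,2]<zhi)]
a=np.percentile(l[:,1],[.5,99.5]); print("y ends",a,a.mean())
for lo,hi in((a[0],a[0]+.03),(a[1]-.03,a[1])):
    m=l[(l[:,1]>lo)&(l[:,1]<hi)]; print("end",m.mean(0),"x max",np.percentile(m[:,0],98),"z top",np.percentile(m[:,2],90))
E
python3 held.py s5 .145 .205; python3 look.py scene s5b 320 120 500 300
```

```text
t: 19.0
eef_pos: [0.5699, -0.0346, 0.1564]
ee_rot: [2.447, 1.568, -3.012]
force: [0.3, 0.1, -2.5]
width: 0.0473
t: 20.38
eef_pos: [0.5936, 0.1614, 0.1567]
ee_rot: [2.033, 1.569, -2.661]
force: [-0.2, -0.0, -2.2]
width: 0.0479
y ends [0.0592 0.2587] 0.15891875262154764
end [0.61   0.0744 0.1808] x max 0.6201146109169844 z top 0.1946897156444984
end [0.6092 0.2435 0.1808] x max 0.6189364071909119 z top 0.19463015845275716
t 20.425 tool x,y [-0.0015 -0.0008 -1.    ] [-0.9998 -0.019   0.0015] [0.5937 0.1612 0.157 ] [ 0.5821  0.3145 -0.2192 -0.0002 -1.0389 -0.5631] [ 0.2625 -0.0234 -2.0553] 0.047305440305538196
```

View pics/s5b.png

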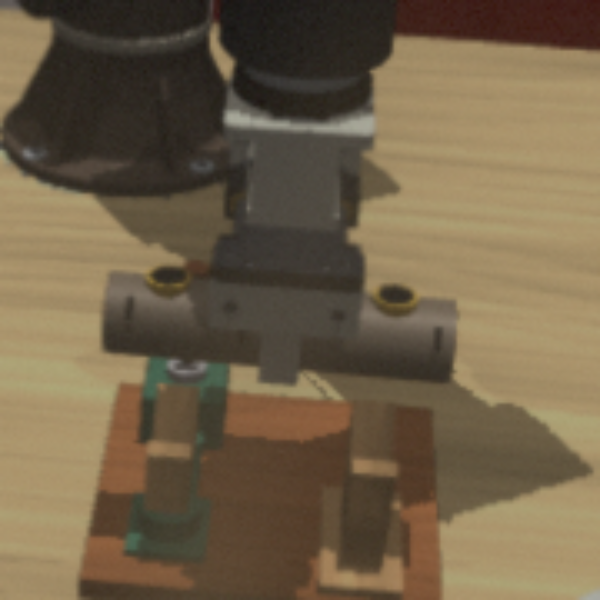

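The log is squarely above both Vs: ends at y 0.059 and 0.259, both tops at the same height. Next I lower it.

```bash
python3 -m inch '.04 .05 -.4 0 0 0;0 0 -.6 0 0 0;0 0 -.5 0 0 0;0 0 -.3 0 0 0;0 0 -.15 0 0 0;0 0 0 0 0 0;0 0 0 0 0 0'
python3 -m inch '0 0 -.03 0 0 0;0 0 -.03 0 0 0;0 0 0 0 0 0'
```

```text
t: 21.35
eef_pos: [0.5959, 0.1636, 0.0999]
ee_rot: [-1.163, 1.57, 0.428]
force: [0.6, -0.4, -1.2]
width: 0.0475
t: 21.72
eef_pos: [0.5955, 0.1634, 0.0976]
ee_rot: [-0.333, 1.571, 1.258]
force: [0.7, 0.2, -1.8]
width: 0.0473
```

```bash
python3 -m inch '0 0 -.04 0 0 0;0 0 -.03 0 0 0;0 0 0 0 0 0'
python3 -m inch '0 0 -.03 0 0 0;0 0 -.03 0 0 0;0 0 0 0 0 0'
```

```text
t: 22.1
eef_pos: [0.5954, 0.1634, 0.0954]
ee_rot: [2.163, 1.571, -2.529]
force: [-1.0, -0.6, -0.4]
width: 0.0472
t: 22.48
eef_pos: [0.5955, 0.1634, 0.0949]
ee_rot: [-1.692, 1.57, -0.101]
force: [-5.2, -1.6, 8.0]
width: 0.0472
```

```bash
python3 -m inch '-.03 0 0 0 0 0;-.02 0 -.02 0 0 0;0 0 0 0 0 0;0 0 0 0 0 0'
```

```text
t: 22.98
eef_pos: [0.5949, 0.1636, 0.0944]
ee_rot: [-1.427, 1.569, 0.165]
force: [-2.1, -1.5, 7.6]
width: 0.0473
```

The log is seated: vertical force is about 8 N and the side force is almost gone. I'll release it and rise.

```bash
python3 -m inch '0 0 0 0 0 0;0 0 0 0 0 0;0 0 0 0 0 0;0 0 0 0 0 0;0 0 0 0 0 0;0 0 0 0 0 0' .85
python3 -m inch '0 0 .3 0 0 0;0 0 .6 0 0 0;0 0 .9 0 0 0;0 0 1 0 0 0;0 0 1 0 0 0;0 0 1 0 0 0;0 0 1 0 0 0;0 0 0 0 0 0;0 0 0 0 0 0'
python3 held.py s6 .09 .15; python3 look.py scene s6b 320 120 520 320
```

```text
t: 23.72
eef_pos: [0.594, 0.1634, 0.093]
ee_rot: [2.144, 1.571, -2.548]
force: [0.4, 0.8, -0.3]
width: 0.0741
t: 24.85
eef_pos: [0.5937, 0.1634, 0.2671]
ee_rot: [0.3, 1.57, 1.891]
force: [-0.3, -0.2, -0.3]
width: 0.0748
y ends [0.0624 0.2614] 0.16191824009671335
end [0.6121 0.0781 0.1184] x max 0.6303051353905161 z top 0.13184794759162347
end [0.6089 0.2458 0.118 ] x max 0.6279375553904671 z top 0.13099883371491658
t 24.9 tool x,y [-0.0009 -0.0002 -1.    ] [-0.9998 -0.02    0.0009] [0.5935 0.1633 0.2665] [ 0.5851  0.2398 -0.0637 -0.0003 -1.2682 -0.565 ] [-0.3728 -0.5953 -0.4207] 0.07457998738361189
```

View pics/s6b.png

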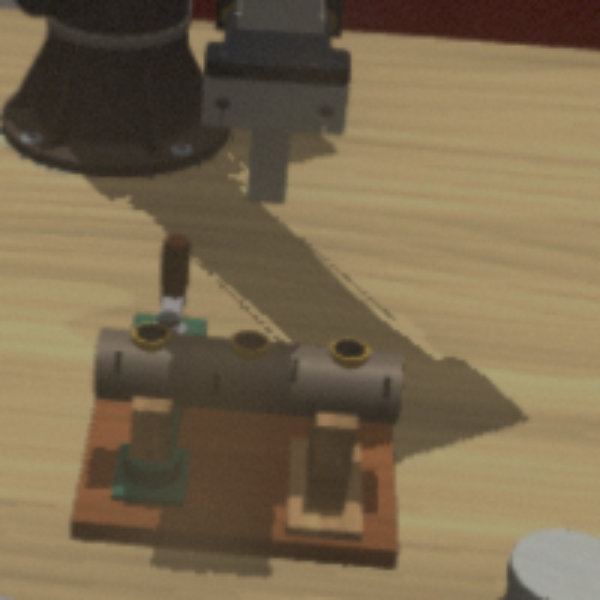

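The log lies in both Vs, centred and cups up, with the gripper clear above it. Handing in.

```bash
python3 -c "
from station import arm
print(arm.job_done())"
```

```text
the job is handed in; nothing more can be done
None
```

The job is done and handed in at about 25 s of the 64 s allowed. I wound the crank about 1.8 turns clockwise, so its handle points to -x of the baseboard. I then laid the larger grey-brown log across both V notches with its cups up.

**Last checks**
- **Jack height:** before the log went on, the two V tops measured 104.4 mm (jack) and 103.9 mm (fixed). The scene camera reads about 3 mm low, but this affects both alike.
- **Level:** after release, the log's end tops measured 131.8 mm and 131.0 mm, which is level within the camera noise.
- **Centring:** the log's middle is at y = 0.162 m, against 0.161 m for the middle between the supports.
- **Setting down:** the log touched the far flank slightly first, so I shifted it about 1.5 mm and released it with about 8 N of upward force. The largest force reported during the job was about 13 N.

**Disagreements and gaps**
- **Log position:** the two cameras placed the log 3–4 mm apart before the grasp, so I used the average, and the grip was good.
- **Top camera:** the arm blocked the top camera's view of the jack after winding, so only the scene camera confirmed the height.
- **Bystanders:** I never touched the other things on the bench. I did not measure them again at the end.

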